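# Fit and lock a fresh bayonet lint-filter cartridge behind the laundry machines

## Task

Move the yellow grout brush from the rests before the grey filter housing to wholly inside the beige bin. Then fit the fresh blue cartridge in the tilted housing: lugs through the slots, push in against the spring, a quarter turn clockwise as you look into the mouth, let it spring back locked and let go. Leave the spent grey cartridge, the mug and the pump bottle standing where they are.

Things in the scene. Friction and masses are not known exactly. Their poses are not given: they have to be found in the camera images.
- housing: Grey filter housing, fixed: base plate 200 x 200 x 10 mm with a tilted round socket on it (see socket) and two forked steel rests in front that carry the brush across the mouth. Origin: centre of the underside of the base; x points away from the robot at zero yaw, z up.
- rest (a point): Top of the housing's left (+y) rest, 165 mm up, where the brush bears; 61 mm in front (-x) of the housing's origin and 85 mm to its side; the other rest is its mirror image at -y. Each is a 12 mm post with a fork 14 mm long in y, whose two tines reach to 180 mm and stand 26 mm apart inside.
- socket: Bayonet socket of the housing, a grey cylinder 100 mm across, 100 mm long, leaning 30 degrees to the housing's front. Origin: centre of the mouth on the black lip's face, 30 mm in front of and 140 mm above the housing's origin. z: out of the mouth along the axis (up, towards the robot); y: the housing's y; x: up the tilted face, away from the robot. Bore in the lip 50 mm across.
- slot (a point): Upper of the two lug slots in the lip (yellow marks), at socket +x, 31 mm from the axis; the other is opposite at -x. About 20 mm wide. Lugs enter here only. Beyond, the lip is 12 mm thick: lug tops must be over 12 mm below the mouth to turn, and only clockwise seen looking into the mouth (negative about socket z), as far as a stop about 8 degrees past the quarter turn.
- lock (a point): One of the two locking places (red dots), at socket +y, 31 mm from the axis; the other is opposite at -y, each a quarter turn from the slots. The lip here is only 7 mm thick: a lug let up rises 5 mm into a recess about 20 mm wide and is locked there by the spring.
- plunger (a joint): Steel spring plunger on the socket's axis, its face 32 mm below the mouth at joint value 0; the value (m) grows as it is pressed in, up to 0.020. It pushes back with 4 N at 0 and 0.5 N more per mm. A cartridge's foot presses on it.
- fresh_cartridge: Fresh filter cartridge, blue cap, white barrel, loose, about 0.2 kg, 95 mm tall, standing on the mat. Origin: centre of its underside, z up its axis. Barrel 44 mm across, its foot tapered (36 mm at the bottom, full from 10 mm up); flange 66 mm across, 50 to 60 mm up. Fully pushed in, the flange meets the socket's face, underside 50 mm deep; locked, the underside is about 41 mm deep.
- fresh_cartridge_wing (a point): Grip point in the middle of the fresh cartridge's wing, on its axis, 82 mm above the underside. The wing is a flat bar along the cartridge's x, 54 mm long, 14 mm thick (in y), from 60 to 95 mm above the underside.
- fresh_cartridge_lug (a point): Outer top edge of one of the fresh cartridge's two blue lugs, at x +31 mm, 34 mm above the underside; the other is opposite at -x, so the lugs lie in line with the wing. Lugs are 12 mm wide (y) and 8 mm high (26 to 34 mm).
- bin: Open beige bin, fixed, on the side of the housing opposite to the mat: 170 (x) x 260 (y) x 50 mm high, walls and floor 5 mm; its flap stands open, hinged on the far (+x) rim and leaning 50 degrees outward, to about 95 mm high. Origin: centre of its underside.
- spent_cartridge: Spent filter cartridge, grey cap and brown barrel, same shape and origin as the fresh one, standing on the same mat about 140 mm away from it; to be left alone.
- mat: Black rubber mat, fixed, 160 (x) x 280 (y) x 6 mm, on which both cartridges stand, to one side of the housing, left or right. Origin: centre of its underside.
- brush: Yellow grout brush, loose, about 90 g, 200 mm long along its y, lying across the two rests, bristles up. Handle 18 mm wide (x) and 14 mm thick; white bristles 16 mm wide, from y +42 to +98 mm, reaching 32 mm above the underside. Origin: centre of the handle's underside.
- brush_head_end (a point): Middle of the brush's bristle end (y +100 mm, 7 mm above the underside).
- brush_tail_end (a point): Middle of the brush's plain end (y -100 mm, 7 mm above the underside).
- mug: White ceramic mug of plastic scrapers, 80 mm across, 95 mm tall, about 145 mm with scrapers, handle at its +x; loose, beside the housing. Origin: centre of its underside. Leave alone.
- pump_bottle: White pump bottle, 64 mm across, 177 mm tall, nozzle at its -x reaching 48 mm from the axis; loose, beside the housing. Origin: centre of its underside. Leave alone.
Not all that is in view belongs to the job. What is meant by the brush is not pink, and is the smaller of those in its own colour.

How it is judged (in metres and radians):
On the way, in this order (a step that is already met when the one before it is completed fails the run):
1. the brush lies wholly inside the bin (x of brush_head_end in the frame of bin between -0.085 and 0.085 m and y of brush_head_end in the frame of bin between -0.13 and 0.13 m and z of each of brush_head_end, brush_tail_end in the frame of bin below 0.052 m and x of brush_tail_end in the frame of bin between -0.085 and 0.085 m and y of brush_tail_end in the frame of bin between -0.13 and 0.13 m), for 0.2 s.
2. the fresh cartridge is in the socket with its lugs in line with the slots, pushed in past the lip (z of fresh_cartridge in the frame of socket between -0.056 and -0.0445 m and angle between the x axis of fresh_cartridge and the x axis of socket, either way round below 0.5 rad and angle between the z axis of fresh_cartridge and the z axis of socket, either way round below 0.2 rad), for 0.02 s.
At the end, for the whole second after the job is handed in: Brush at rest wholly inside the bin (both ends within walls and below rim). Fresh cartridge locked: wing along the socket's y within 0.3 rad, underside 38 to 44 mm below the mouth, axis within 0.14 rad of the socket's, released and at rest (all of step 1 and linear speed of each of brush, fresh_cartridge below 0.02 m/s and angle between the x axis of fresh_cartridge and the y axis of socket, either way round below 0.3 rad and angle between the z axis of fresh_cartridge and the z axis of socket, either way round below 0.14 rad and z of fresh_cartridge in the frame of socket between -0.044 and -0.038 m); the robot touches nothing.
It fails at once if the spent cartridge is shoved more than 30 mm or tipped more than 0.35 rad (distance of spent_cartridge from where it was at the start of the episode above 0.03 m or angle between spent_cartridge's own z axis and vertical above 0.35 rad).
It fails at once if the mug is shoved more than 30 mm or tipped more than 0.35 rad (distance of mug from where it was at the start of the episode above 0.03 m or angle between mug's own z axis and vertical above 0.35 rad).
It fails at once if the pump bottle is shoved more than 30 mm or tipped more than 0.35 rad (distance of pump_bottle from where it was at the start of the episode above 0.03 m or angle between pump_bottle's own z axis and vertical above 0.35 rad).
It also fails if it takes over 61 s, if anything falls off the work surface, if the arm or the gripper's body presses on something with over 40 N, if the wrist force passes 120 N, or if a joint passes its speed limit or range.

## Robot

A 6-joint arm with a two-finger parallel gripper is mounted at the origin on the work surface. World frame = base frame: x ahead of the robot, y to its left, z up, the work surface at z = 0. Lengths are in m, angles in degrees, forces in N, time in s.
With the tool pointing down it reaches from about 0.4 to 0.825 m from the base axis. Payload 7 kg.
Tool frame: the origin (TCP) lies midway between the tips of the shut fingers; the grasp point (between the pads) lies 19 mm behind it; z points along the fingers, y is the direction in which the jaws open and shut (so a half turn about z gives the same grasp; the last joint's range is limited). The gripper opens to 88 mm and grips with 3 to 60 N. Pads are 19 mm wide; open, the fingers measure 130 mm over their backs; the gripper's body (78 mm by 193 mm) begins 47 mm behind the grasp point.
Start: joints at [-48.008, 20.546, 0.682, 0, -70.136, -16.507], TCP at [0.29, -0.609, 0.227] pointing down, gripper open.
Joint ranges: [-176.03, 176.03], [-82.01, 121.73], [-58.28, 71.71], [-173.87, 95.51], [-174.79, -0.11], [-173.66, 173.66]. Speed limits (degrees/s): [136.94, 136.94, 172.46, 180, 180, 180].

## Interface

Orientations are given as a 3x3 rotation matrix whose columns are the frame's x, y, z axes.
In Python, from rig import robot gives the robot as it stands. Calls block until the motion is done:
- robot.goto(position, orientation): joint-space move of the TCP to a pose.
- robot.servo_line(position, ori=None, speed=0.15): straight line of the TCP; ori=None keeps the orientation; speed is the mean speed in m/s.
- robot.movej(angles): joint-space move.
- robot.move_gripper(opening): opening from 0.0 (shut) to 1.0 (fully open); the grip force is fixed at half the most; returns when the fingers have stopped.
- robot.dwell(seconds).
- robot.ik(position, orientation): joint angles nearest the present ones, or None.
- robot.grab_frame(name): name is "side" or "top"; returns (picture, depth): 400x640x3 uint8, red, green, blue; 400x640 float32, m along the optical axis (not along the pixel's ray), 0 where there is no reading.
- robot.camera_info(name): a dict with "vfov" (degrees; the focal length in pixels is half the picture's height over the tangent of half this angle, whatever the lens; pixels are square), "cx", "cy" (the principal point, pixels), "k1" (the pictures are not rectified: a ray, as slopes to the right and down, at radius r is drawn at 1 + k1 r^2 times it, then the intrinsics apply), "view" (4x4, takes a point from world to camera coordinates). Camera axes: x right, y down, z forward; pixel columns grow to the right and rows downward; lengths in m; the calibration is good to about 2 mm. A picture is of the moment at which its call begins. camera_info takes no time and is no camera call.
A pose or a line that the arm cannot do raises robot.Unreachable and nothing moves.
- robot.job_done(): hands the job in, once; it reports no verdict.
Readings, each from a call of its own:
- robot.read_t(): time.
- robot.read_qpos(): joint angles.
- robot.read_qvel(): joint speeds.
- robot.read_effort(): joint torques, N m.
- robot.read_position(): TCP position.
- robot.read_tcp_rot(): TCP orientation.
- robot.read_force(): force on the tool from outside, world axes, zero at the start.
- robot.read_ft_torque(): the same for the moment, N m.
- robot.read_grip_width(): opening from 0.0 (shut) to 1.0 (fully open).
Only numpy, scipy, OpenCV 4.12 (cv2) and the standard library are available. Lean on these libraries where they do the work, as an engineer would, in place of code of your own. Each camera call takes 0.05 s, during which the arm holds its last target. There are 200 camera calls.

## Working session

There is one attempt and no reset: what is moved stays moved. The work goes in short steps, each a Python script; the robot and the scene stay as the last script left them, time stands still between calls to the robot, and variables do not carry over. Pictures are saved under pics/ and viewed, about 8 in all and at most 12, crops included, and the job is handed in when it is done.

```bash
ls; mkdir -p pics; cat > h.py <<'E'
import numpy as np, cv2
from rig import robot
def grab(n):
    p,d=robot.grab_frame(n); c=robot.camera_info(n); np.savez(f'/tmp/{n}.npz',p=p,d=d); return p,d
def cloud(n,d):
    c=robot.camera_info(n); f=200/np.tan(np.radians(c['vfov'])/2)
    v,u=np.mgrid[:400,:640]; K=np.array([[f,0,c['cx']],[0,f,c['cy']],[0,0,1.]])
    # k1 model: drawn = r*(1+k1 r^2)
    pts=cv2.undistortPoints(np.stack([u,v],-1).reshape(-1,1,2).astype(float),K,np.array([c['k1'],0,0,0,0]),None,None,None) if False else None
    x=(u-c['cx'])/f; y=(v-c['cy'])/f; a,b=x.copy(),y.copy()
    for _ in range(15):
        s=1+c['k1']*(a*a+b*b); a,b=x/s,y/s
    P=np.stack([a*d,b*d,d],-1); V=np.array(c['view'])
    return (P-V[:3,3])@V[:3,:3]
def save(n,p,scale=1): cv2.imwrite(f'pics/{n}.png',cv2.resize(p[...,::-1],None,fx=scale,fy=scale,interpolation=cv2.INTER_CUBIC))
E
python3 - <<'E'
from h import *
for n in('side','top'):
    p,d=grab(n); save(n+'0',p,1.25); c=robot.camera_info(n); print(c)
    V=np.array(c['view']);print('cam at',-V[:3,:3].T@V[:3,3], (d>0).mean())
E
```

```text
pics
{'vfov': 42.31255740644505, 'cx': 317.7300279598751, 'cy': 195.51196490196574, 'k1': 0.05897089298680125, 'view': array([[-0.81967662, -0.57248455, -0.0197906 ,  0.43478456],
       [-0.30211968,  0.46140809, -0.83416202,  0.29078676],
       [ 0.48667642, -0.67776398, -0.55116427,  1.19526136],
       [ 0.        ,  0.        ,  0.        ,  1.        ]])}
cam at [-0.13747037  0.92484118  0.90995327] 0.9890703125
{'vfov': 51.46979436522243, 'cx': 321.5279482087915, 'cy': 204.2630944495872, 'k1': -0.046883471426080216, 'view': array([[ 0.02987055, -0.99952447, -0.00765419, -0.02666249],
       [-0.99444931, -0.02894423, -0.10115728,  0.58699229],
       [ 0.10088763,  0.01063332, -0.994841  ,  1.28877264],
       [ 0.        ,  0.        ,  0.        ,  1.        ]])}
cam at [ 0.45450929 -0.0233637   1.34129833] 0.9960078125
```

View pics/side0.png

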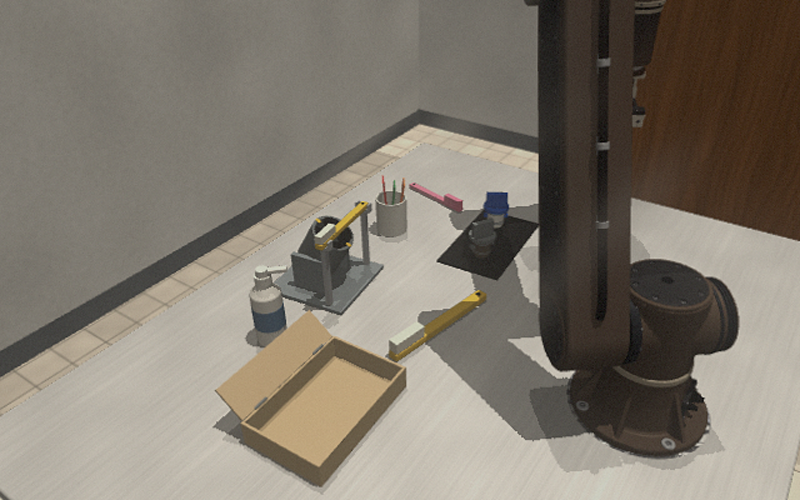

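View pics/top0.png

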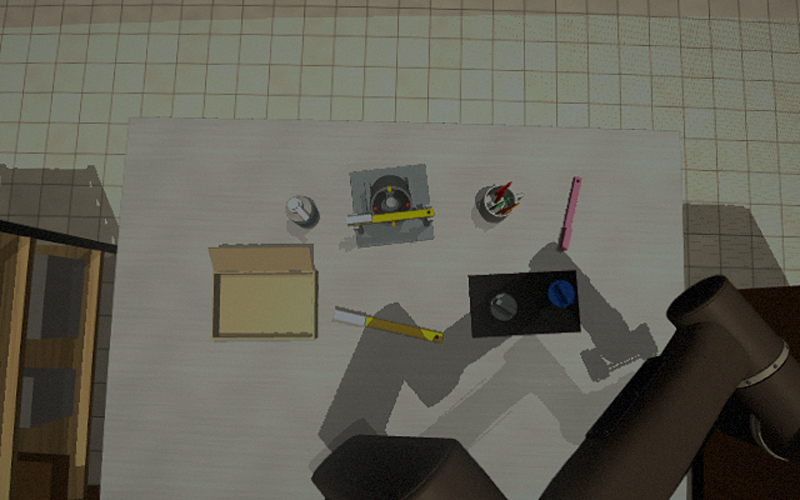

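Candidates in the top view (800 px scale): yellow brush on the rests (390,215), a longer yellow brush on the table (388,326), and a pink one (571,213). The smaller yellow one on the rests is the one I want. The bin is at (265,305), housing (392,205), fresh cartridge (561,293), spent (502,306), bottle (302,211) and mug (497,203). Next I'll measure these.

```bash
cat > m.py <<'E'
from h import *
z=np.load('/tmp/top.npz'); p,d=z['p'],z['d']; W=cloud('top',d)
hsv=cv2.cvtColor(p,cv2.COLOR_RGB2HSV); H,S,V=[hsv[...,i].astype(int) for i in range(3)]
X,Y,Z=W[...,0],W[...,1],W[...,2]
def box(u0,u1,v0,v1):
    m=np.zeros(d.shape,bool); m[int(v0/1.25):int(v1/1.25),int(u0/1.25):int(u1/1.25)]=1; return m
def rep(n,m):
    P=W[m]; print(n,m.sum(),'med',np.median(P,0).round(4)); 
    r=cv2.minAreaRect(P[:,:2].astype(np.float32)); print('   rect',np.round(r[0],4),np.round(r[1],4),round(r[2],1)); return P
rep('table',box(330,440,360,420)&(Z<.02))
for n,b in(('rest brush',(340,445,195,235)),('table brush',(325,450,300,350))):
    q=box(*b); rep(n+' yellow',q&(H>20)&(H<35)&(S>150)&(V>90)); rep(n+' all',q&((Z>.155) if 'rest' in n else (Z>.008)))
rep('fresh cap',box(540,585,270,315)&(H>100)&(H<130)&(S>120)); rep('fresh flange',box(540,585,270,315)&(abs(Z-.066)<.004)); rep('fresh wing',box(540,585,270,315)&(Z>.095)); 
rep('spent wing',box(480,525,285,330)&(Z>.095)); rep('spent flange',box(480,525,285,330)&(abs(Z-.066)<.004))
rep('mat',box(460,590,260,345)&(V<60)&(abs(Z-.006)<.006))
rep('base',box(340,445,155,255)&(abs(Z-.010)<.005)&(S<60)&(V<130))
rep('bin rim',box(205,322,265,345)&(abs(Z-.05)<.006))
rep('bin all',box(205,322,240,345)&(Z>.01))
rep('flap top',box(205,322,240,345)&(Z>.07))
rep('mug',box(470,530,175,230)&(Z>.085)&(Z<.1)); rep('bottle',box(280,325,185,235)&(Z>.03)); rep('bottle top',box(280,325,185,235)&(Z>.15))
save('crop_top',p[110:290,160:480],2.4)
E
python3 m.py
```

```text
table 4210 med [ 0.2466  0.0253 -0.0011]
   rect [0.2466 0.0256] [0.1492 0.2784] 1.9
rest brush yellow 294 med [ 0.6637 -0.0065  0.1782]
   rect [0.661  0.0102] [0.0188 0.179 ] 8.4
rest brush all 575 med [0.6587 0.0217 0.1788]
   rect [0.5949 0.0353] [0.1869 0.2402] 74.8
table brush yellow 386 med [ 0.403  -0.0193  0.0187]
   rect [ 0.4216 -0.0226] [0.1986 0.0648] 78.9
table brush all 734 med [0.4091 0.016  0.0197]
   rect [0.4284 0.0152] [0.2798 0.0664] 78.7
fresh cap 431 med [ 0.5025 -0.3983  0.066 ]
   rect [ 0.5033 -0.24  ] [0.1062 0.4353] 1.3
fresh flange 177 med [ 0.5009 -0.3958  0.0656]
   rect [ 0.5004 -0.403 ] [0.0615 0.0608] 1.5
fresh wing 96 med [ 0.4979 -0.4001  0.0998]
   rect [ 0.4909 -0.2201] [0.0513 0.3969] 3.1
spent wing 93 med [ 0.463  -0.2588  0.1003]
   rect [ 0.468  -0.1555] [0.2632 0.0364] 88.0
spent flange 226 med [ 0.465  -0.2597  0.0653]
   rect [ 0.4647 -0.2619] [0.0644 0.0628] 47.6
mat 3407 med [ 0.47   -0.3256  0.005 ]
   rect [ 0.4752 -0.3264] [0.1613 0.2802] 4.6
base 1915 med [0.7147 0.0198 0.0092]
   rect [0.722  0.0227] [0.2687 0.2595] 89.7
bin rim 627 med [0.5061 0.3329 0.0499]
   rect [0.4584 0.3362] [0.1829 0.262 ] 2.0
bin all 2518 med [0.5475 0.3426 0.0616]
   rect [0.484  0.2228] [0.2262 0.4905] 1.6
flap top 990 med [0.5751 0.3348 0.0844]
   rect [0.55   0.2157] [0.5069 0.0905] 78.3
mug 136 med [ 0.7238 -0.2428  0.0927]
   rect [ 0.7225 -0.2444] [0.0786 0.0772] 1.3
bottle 488 med [0.6742 0.2307 0.1278]
   rect [0.5813 0.1193] [0.3816 0.0628] 50.3
bottle top 170 med [0.6755 0.2337 0.1746]
   rect [0.5705 0.1203] [0.3684 0.0307] 47.0
```

View pics/crop_top.png

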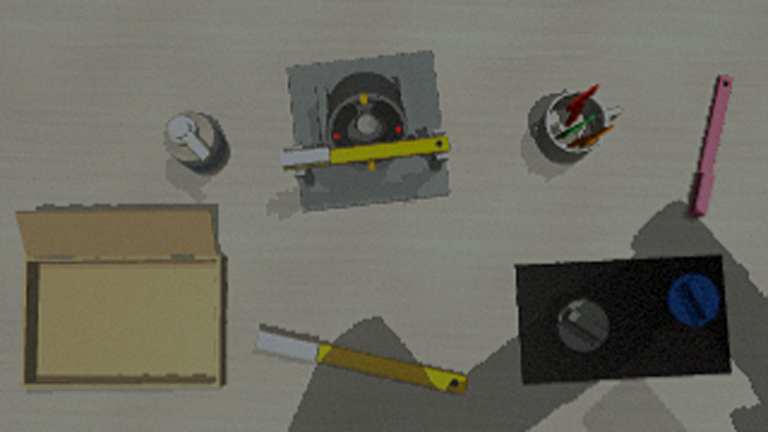

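```bash
cat > m2.py <<'E'
from h import *
def load(n):
    z=np.load(f'/tmp/{n}.npz'); p,d=z['p'],z['d']; return p,d,cloud(n,d),cv2.cvtColor(p,cv2.COLOR_RGB2HSV).astype(int)
def big(m,k=0):
    m=m.astype(np.uint8)
    if k: m=cv2.morphologyEx(m,cv2.MORPH_OPEN,np.ones((k,k)))
    n,l,s,c=cv2.connectedComponentsWithStats(m)
    return l==1+np.argmax(s[1:,4])
def rep(n,m,W):
    P=W[m]; r=cv2.minAreaRect(P[:,:2].astype(np.float32)); vx,vy,x0,y0=cv2.fitLine(P[:,:2].astype(np.float32),cv2.DIST_HUBER,0,1e-4,1e-4).ravel()
    print(n,m.sum(),'med',np.median(P,0).round(4),'mean',P.mean(0).round(4),'rect',np.round(r[0],4),np.round(r[1],4),round(r[2],1),'line',round(np.degrees(np.arctan2(vy,vx))%180,1))
if __name__=='__main__':
  for cam in('top','side'):
    print(cam); p,d,W,h=load(cam); H,S,V=h[...,0],h[...,1],h[...,2]; X,Y,Z=W[...,0],W[...,1],W[...,2]; ok=d>0
    def B(x,y,r,ry=None): return ok&(abs(X-x)<r)&(abs(Y-y)<(ry or r))
    def t(n,m,k=0):
        try: rep(n,big(m,k),W)
        except Exception as e: print(n,'fail',e)
    t('brush handle',B(.66,.02,.05,.12)&(H>18)&(H<35)&(S>120)&(Z>.16)&(Z<.19)); t('brush all',B(.66,.02,.04,.12)&(Z>.165)&(Z<.21)&((S>120)|(V>150)|(Z>.185)))
    t('fresh wing',B(.5,-.4,.05)&(Z>.09)); t('fresh flange',B(.5,-.4,.05)&(abs(Z-.066)<.006)); t('spent wing',B(.465,-.26,.05)&(Z>.09)); 
    t('base',B(.7147,.02,.14)&(abs(Z-.010)<.006)&(S<60)&(V<130),3)
    t('bin rim',B(.48,.335,.1,.15)&(abs(Z-.05)<.006)); t('bin floor',B(.48,.335,.1,.15)&(abs(Z-.005)<.006)&(S>70),3)
    t('mug',B(.723,-.244,.06)&(Z>.085)&(Z<.1)); t('bottle',B(.675,.234,.06)&(Z>.03)&(Z<.12)); t('bottle top',B(.675,.234,.06)&(Z>.16))
    lip=B(.69,.02,.08)&(Z>.1)&(Z<.19)
    y=lip&(H>18)&(H<35)&(S>120)&(Z>.11)&(X>.67)&((X>.69)|(Z<.14)); r=lip&((H<8)|(H>172))&(S>110)
    for nm,m in(('yel',y),('red',r)):
        n,l,s,c=cv2.connectedComponentsWithStats(m.astype(np.uint8))
        for i in range(1,n):
            if s[i,4]>=3: print(nm,c[i].round(1),s[i,4],np.median(W[l==i],0).round(4))
E
python3 m2.py
```

```text
top
brush handle 304 med [ 0.6638 -0.0081  0.1781] mean [ 0.6641 -0.0081  0.1779] rect [ 0.6647 -0.0086] [0.0183 0.1406] 8.1 line 98.2
brush all 444 med [0.6594 0.0243 0.1793] mean [0.6593 0.0222 0.183 ] rect [0.6607 0.0191] [0.0185 0.1966] 8.3 line 98.7
fresh wing 1103 med [ 0.4712 -0.4292  0.6352] mean [ 0.4723 -0.4284  0.6267] rect [ 0.4762 -0.4254] [0.0521 0.0495] 0.6 line 138.4
fresh flange 211 med [ 0.5008 -0.3948  0.0649] mean [ 0.5008 -0.3993  0.065 ] rect [ 0.5004 -0.4026] [0.0615 0.0616] 1.5 line 128.9
spent wing 90 med [ 0.4653 -0.2621  0.1001] mean [ 0.4642 -0.2613  0.0997] rect [ 0.4639 -0.2616] [0.0545 0.0141] 57.0 line 57.6
base 953 med [0.786  0.0353 0.0093] mean [0.7768 0.0326 0.0095] rect [0.7629 0.029 ] [0.117  0.1997] 8.2 line 102.3
bin rim 471 med [0.5319 0.3357 0.0501] mean [0.5029 0.3353 0.0502] rect [0.4624 0.3362] [0.1699 0.2626] 1.7 line 91.5
bin floor 3106 med [0.4573 0.3415 0.0042] mean [0.4565 0.3427 0.0042] rect [0.4546 0.3405] [0.1545 0.2417] 1.9 line 102.9
mug 96 med [ 0.7078 -0.2273  0.093 ] mean [ 0.7174 -0.2322  0.0931] rect [ 0.7195 -0.2378] [0.079
[... 1186 characters left out ...]
] rect [0.7005 0.0271] [0.1675 0.1931] 7.9 line 87.3
bin rim 1036 med [0.5271 0.368  0.0508] mean [0.4966 0.3493 0.0505] rect [0.4596 0.3338] [0.1671 0.2644] 2.0 line 97.0
bin floor 4442 med [0.4618 0.3302 0.0061] mean [0.4628 0.3269 0.0061] rect [0.4636 0.3191] [0.1402 0.2295] 2.4 line 92.7
mug 179 med [ 0.7177 -0.2386  0.0926] mean [ 0.7181 -0.241   0.0921] rect [ 0.7224 -0.2439] [0.0809 0.0855] 64.7 line 134.5
bottle 717 med [0.6595 0.2611 0.0776] mean [0.6641 0.2568 0.0764] rect [0.6691 0.253 ] [0.0638 0.037 ] 48.3 line 46.9
bottle top 219 med [0.6721 0.2381 0.174 ] mean [0.6716 0.2364 0.1722] rect [0.6712 0.231 ] [0.0621 0.0328] 44.8 line 47.0
yel [254.5 176.3] 10 [0.7274 0.0215 0.1618]
```

Measurements agree with each other: housing yaw is about 8.2°, the socket is at (.692,.018,.140), the brush is 197 mm long at (.660,.019,z .179), and the bin is at (.461,.335) with yaw 1.9°. The decoy brush is 280 mm long. Next come the wing angle, a reachability plan and the brush move.

```bash
cat >> h.py <<'E'
def rot(z,y):
    z=np.array(z,float);z/=np.linalg.norm(z);y=np.array(y,float);y-=z*(y@z);y/=np.linalg.norm(y)
    return np.stack([np.cross(y,z),y,z],1)
def down(a): # jaws along world angle a (deg)
    return rot([0,0,-1],[np.cos(np.radians(a)),np.sin(np.radians(a)),0])
YAW=8.2; c,s=np.cos(np.radians(YAW)),np.sin(np.radians(YAW)); hx=np.array([c,s,0]); hy=np.array([-s,c,0]); up=np.array([0,0,1.])
SO=np.array([.692,.018,.140]); sx=hx*np.cos(np.pi/6)+up*.5; sy=hy; sz=-hx*.5+up*np.cos(np.pi/6)
E
python3 - <<'E'
from m2 import *
for cam in('top','side'):
    p,d,W,h=load(cam); X,Y,Z=np.moveaxis(W,-1,0)
    rep(cam+' fresh wing',big((d>0)&(np.hypot(X-.5,Y+.402)<.045)&(Z>.09)&(Z<.12)),W)
def ik(n,P,R):
    q=robot.ik(P,R); print(n,None if q is None else np.round(q,0))
B=np.array([.66,.019,.16])
for a in(YAW,YAW+180): ik('brush',B,down(a)); ik('brush up',B+[0,0,.1],down(a))
for a in(1.9,181.9): ik('bin',[.452,.335,.012],down(a)); ik('binup',[.452,.335,.26],down(a))
for a in range(0,360,45): ik(f'cart{a}',[.5,-.402,.071],down(a))
for g in(0,90,180,270):
    y=np.cos(np.radians(g))*sy-np.sin(np.radians(g))*sx
    for h_ in(.11,.015): ik(f'sock{g} {h_}',SO+sz*h_,rot(-sz,y))
E
```

```text
top fresh wing 98 med [ 0.5021 -0.4004  0.0996] mean [ 0.5008 -0.4008  0.0991] rect [ 0.5012 -0.4021] [0.0544 0.0154] 31.0 line 30.9
side fresh wing 85 med [ 0.4984 -0.4007  0.0989] mean [ 0.4979 -0.4003  0.0982] rect [ 0.4991 -0.4017] [0.0515 0.0216] 31.5 line 25.8
brush [ 19.  22.  -6.   0. -62. 170.]
brush up [ 19.  18.   2.   0. -73. 170.]
brush [ 19.  22.  -6.   0. -62. -10.]
brush up [ 19.  18.   2.   0. -73. -10.]
bin [ 56.  23. -28.   0. -39. 125.]
binup [ 56.   9. -11.   0. -70. 125.]
bin [ 56.  23. -28.   0. -39. -55.]
binup [ 56.   9. -11.   0. -70. -55.]
cart0 [ -21.   25.  -14.    0.  -51. -159.]
cart45 [ -21.   25.  -14.    0.  -51. -114.]
cart90 [-21.  25. -14.   0. -51. -69.]
cart135 [-21.  25. -14.   0. -51. -24.]
cart180 [-21.  25. -14.   0. -51.  21.]
cart225 [-21.  25. -14.   0. -51.  66.]
cart270 [-21.  25. -14.   0. -51. 111.]
cart315 [-21.  25. -14.   0. -51. 156.]
sock0 0.11 [  22.    1.  -36.   17.  -24. -117.]
sock0 0.015 [  17.   11.  -44.   36.   -8. -133.]
sock90 0.11 [ 22.   1. -36.  17. -24. -27.]
sock90 0.015 [ 17.  11. -44.  36.  -8. -43.]
sock180 0.11 [ 22.   1. -36.  17. -24.  63.]
sock180 0.015 [ 17.  11. -44.  36.  -8.  47.]
sock270 0.11 [ 22.   1. -36.  17. -24. 153.]
sock270 0.015 [ 17.  11. -44.  36.  -8. 137.]
```

```bash
python3 - <<'E'
from h import *
B=np.array([.66,.019,.16]); R=down(YAW+180)
robot.move_gripper(.45); robot.goto(B+[0,0,.1],R); print(robot.read_t(),robot.read_position().round(4) if hasattr(robot.read_position(),'round') else robot.read_position())
robot.servo_line(B,speed=.1); print('f',robot.read_force())
robot.move_gripper(0); print('w',robot.read_grip_width()*88,'f',robot.read_force())
robot.servo_line(B+[0,0,.1],speed=.12); print(robot.read_t(),robot.read_grip_width()*88,robot.read_force())
p,d=grab('side'); q,_=grab('top'); save('lift',np.hstack([p[60:300,150:470],q[60:300,150:470]]),1.25)
E
```

```text
3.6417 [0.66   0.0181 0.26  ]
f [-0.02355735 -0.17798581 -0.08335478]
w 17.50981456085313 f [-0.92889862  0.16412857  1.98752517]
6.2667 17.854904590113854 [ 0.09711513 -0.63401923 -1.33340992]
```

View pics/lift.png

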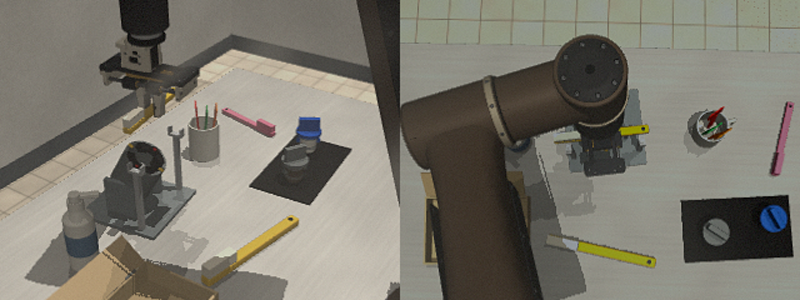

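The brush is held level (17.9 mm wide in the grip) and both rests are clear. Next I place it in the bin, then view the fresh cartridge and the socket with the arm out of the way.

```bash
python3 - <<'E'
from h import *
R=down(181.9); P=np.array([.452,.333,.012])
robot.goto(P+[0,0,.248],R); print(robot.read_t(),robot.read_grip_width()*88)
robot.servo_line(P+[0,0,.06],speed=.15); robot.servo_line(P,speed=.08); print('f',robot.read_force())
robot.move_gripper(.5); robot.dwell(.2); robot.servo_line(P+[0,0,.2],speed=.2)
robot.goto([.45,-.2,.3],down(121)); print(robot.read_t(),robot.read_qpos())
p,d=grab('side'); q,_=grab('top'); save('bin',np.hstack([p[100:400,150:470],q[100:400,130:450]]),1.25)
E
python3 m2.py | grep -E "top|side|base|yel|red"
```

```text
7.775 17.952598975620244
f [-0.11399448 -0.19711184 -0.16904994]
14.05 [-9.72782052e-01  6.35809768e-01 -1.46948003e+01 -8.04593959e-03
 -7.46905030e+01 -5.79586413e+01]
top
base 2012 med [0.6977 0.0214 0.0094] mean [0.7117 0.0224 0.0095] rect [0.7212 0.0236] [0.201  0.2002] 8.4 line 52.8
bottle top 155 med [0.6762 0.2343 0.1746] mean [0.6758 0.2331 0.1728] rect [0.6742 0.2311] [0.0655 0.0307] 47.3 line 43.8
yel [311.  150.6] 11 [0.7285 0.0244 0.1634]
red [325.9 163.3] 9 [ 0.6983 -0.02    0.1418]
red [299.9 166.1] 8 [0.6869 0.0561 0.1419]
side
base 1537 med [0.6726 0.0513 0.011 ] mean [0.6815 0.0412 0.011 ] rect [0.7186 0.0262] [0.2028 0.2015] 9.4 line 68.3
bottle top 212 med [0.6715 0.2377 0.1748] mean [0.6717 0.2364 0.1726] rect [0.6731 0.2298] [0.0633 0.032 ] 55.9 line 49.8
yel [254.5 176.3] 10 [0.7278 0.0219 0.1624]
red [273.1 178.9] 8 [ 0.6953 -0.0194  0.1427]
red [258.9 192.1] 8 [0.6846 0.0541 0.1425]
```

View pics/bin.png

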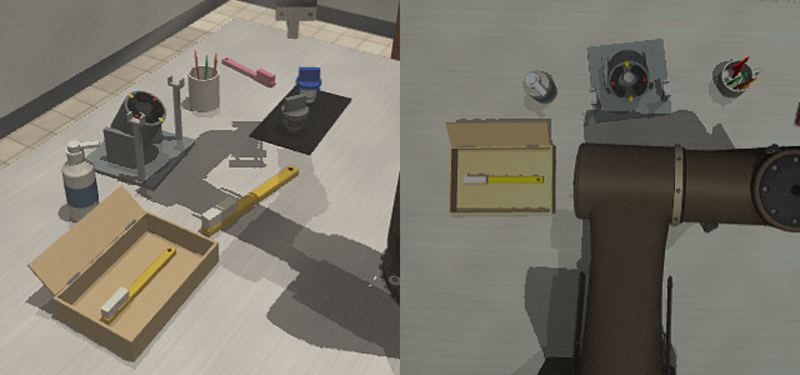

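The brush lies flat well inside the bin (side crop ~(140,285), top crop ~(505,180)). Refined socket estimate is (.6913,.0184,.140). Now I'll pick up the fresh cartridge and hover along the socket axis.

```bash
sed -i 's/^YAW=.*SO=.*//; s/SO=np.array(\[.692,.018,.140\])/SO=np.array([.6913,.0184,.140])/' h.py; grep -n "SO=" h.py; python3 - <<'E'
from h import *
C=np.array([.5003,-.402,.071]); R=down(121)
robot.goto(C+[0,0,.1],R); robot.servo_line(C,speed=.12); print('f',robot.read_force())
robot.move_gripper(0); print('w',robot.read_grip_width()*88)
robot.servo_line(C+[0,0,.2],speed=.15); print(robot.read_t(),robot.read_grip_width()*88,robot.read_force())
Rs=rot(-sz,-sy)
robot.goto(SO+sz*.165,Rs); print(robot.read_t(),robot.read_position(),robot.read_qpos(),robot.read_grip_width()*88)
robot.dwell(.3)
p,d=grab('side'); q,_=grab('top'); save('hover',np.hstack([p[80:280,150:350],q[80:280,200:400]]),2)
E
```

```text
22:SO=np.array([.6913,.0184,.140]); sx=hx*np.cos(np.pi/6)+up*.5; sy=hy; sz=-hx*.5+up*np.cos(np.pi/6)
f [-0.35687535  0.54956983  0.51501554]
w 13.961885847786986
18.1833 13.627055890577834 [ 0.34822474  0.44705626 -1.06412188]
19.75 [0.60971707 0.00622861 0.2827729 ] [ 23.27721041  -4.38015386 -34.02912174  14.22909124 -32.0504935
  64.63787427] 13.567272598193751
```

View pics/hover.png

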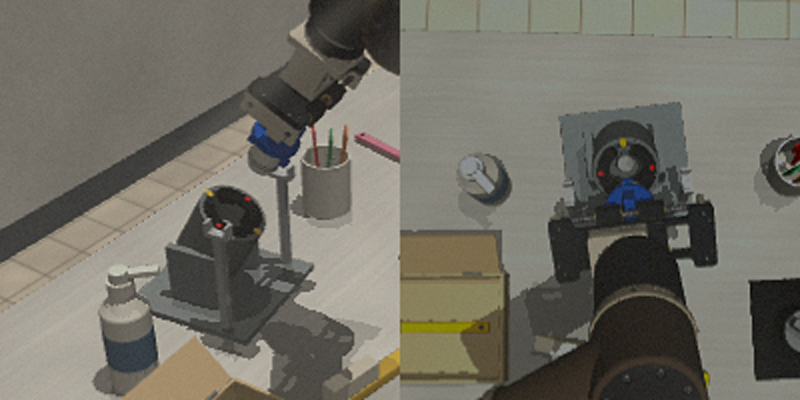

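```bash
cat > m3.py <<'E'
from m2 import *
from scipy.optimize import least_squares
t=np.array(robot.read_position()); off=(t-SO)@np.stack([sx,sy,sz],1); print('tcp in socket',off.round(4))
for cam in('side','top'):
    p,d,W,h=load(cam); Q=(W-SO)@np.stack([sx,sy,sz],1); L=Q-off; ok=d>0
    H,S,V=h[...,0],h[...,1],h[...,2]; near=ok&(np.hypot(L[...,0],L[...,1])<.05)&(L[...,2]<.04)&(L[...,2]>-.09)
    blue=near&(H>100)&(H<130)&(S>100); bar=near&(L[...,2]<-.022)&(S<70)&(L[...,2]>-.053); fl=blue&(L[...,2]<-.003)&(L[...,2]>-.017)
    for n,m,r in(('barrel',bar,.022),('flange',fl,.033)):
        P=L[m]; print(cam,n,m.sum(),'z range',np.percentile(P[:,2],[2,98]).round(4) if len(P) else '')
        if len(P)<25: continue
        f=lambda a: np.hypot(P[:,0]-a[0]-a[2]*(P[:,2]+.037),P[:,1]-a[1]-a[3]*(P[:,2]+.037))-r
        for k in((2,4) if n=='barrel' else (2,)):
            s_=least_squares(lambda a:f(np.r_[a,0,0]),np.zeros(k),loss='soft_l1',f_scale=.002); print('  centre off',s_.x.round(4),'rms',np.sqrt(np.mean(f(np.r_[s_.x,0,0])**2)).round(4))
    ft=near&(L[...,2]<-.05); print(' foot lowest',L[ft][:,2].min().round(4) if ft.any() else None)
    # socket outer cylinder / face, same camera
    g=ok&(np.hypot(Q[...,0],Q[...,1])<.06)&(Q[...,2]<-.015)&(Q[...,2]>-.08)&(S<70); P=Q[g]; 
    f=lambda a:np.hypot(P[:,0]-a[0],P[:,1]-a[1])-.05
    if len(P)>30: s_=least_squares(f,[0,0],loss='soft_l1',f_scale=.002); print(' socket cyl',len(P),s_.x.round(4),np.sqrt(np.mean(f(s_.x)**2)).round(4))
    g=ok&(np.hypot(Q[...,0],Q[...,1])<.052)&(np.hypot(Q[...,0],Q[...,1])>.03)&(abs(Q[...,2])<.012); P=Q[g]; A=np.c_[P[:,:2],np.ones(len(P))]; k=np.linalg.lstsq(A,P[:,2],rcond=None)[0]; print(' face n',len(P),'slopes,off',k.round(4), 'rim centre',((P.max(0)+P.min(0))/2).round(4),np.ptp(P,axis=0).round(4))
E
python3 m3.py
```

```text
tcp in socket [-0.     -0.0003  0.1649]
side barrel 138 z range [-0.052  -0.0247]
  centre off [ 0.0013 -0.0012] rms 0.0022
  centre off [ 0.0014 -0.0012  0.0534  0.0215] rms 0.0022
side flange 135 z range [-0.0132 -0.0032]
  centre off [ 0.0013 -0.0048] rms 0.0057
 foot lowest -0.0644
 socket cyl 576 [-0.0009  0.0035] 0.0063
 face n 422 slopes,off [ 0.0019 -0.0221  0.    ] rim centre [-0.0003 -0.0019 -0.0019] [0.0992 0.0966 0.0198]
top barrel 2 z range [-0.052  -0.0459]
top flange 138 z range [-0.0128 -0.0032]
  centre off [-0.0046  0.    ] rms 0.0054
 foot lowest -0.0601
 socket cyl 373 [0.0001 0.0006] 0.0179
 face n 427 slopes,off [-0.0215  0.0029 -0.0012] rim centre [ 0.0077  0.0008 -0.0034] [0.0869 0.0985 0.0167]
```

The cartridge is held square: foot 64.4 mm below the TCP, barrel about 1–2 mm off axis, which is within tolerance. I'll shift 1 mm down-slope and insert in force-checked steps.

```bash
python3 - <<'E'
from h import *
S3=np.stack([sx,sy,sz],1); o=SO-.001*sx
F0=np.array(robot.read_force())@S3; print('F0',F0.round(2))
robot.servo_line(o+sz*.075,speed=.1)
for D in(.004,.010,.016,.022,.026,.030,.034,.038,.042,.045,.047,.0485):
    robot.servo_line(o+sz*(.065-D),speed=.04)
    F=np.array(robot.read_force())@S3-F0; t=(np.array(robot.read_position())-SO)@S3
    print(D,'F',F.round(1),'tcp',(t*1000).round(1),'w',round(robot.read_grip_width()*88,1))
    if F[2]>25 or np.hypot(F[0],F[1])>12 or (D<.032 and F[2]>5): print('STOP');break
print(robot.read_t(),robot.read_qpos())
E
```

```text
F0 [-0.16  0.03 -2.06]
0.004 F [-1.4 -0.5  0.4] tcp [-1.4 -0.1 60.7] w 14.0
0.01 F [-0.5  0.9  0.6] tcp [-1.3 -0.1 54.7] w 14.1
0.016 F [-0.8 -0.2  0.3] tcp [-1.4 -0.1 48.6] w 14.4
0.022 F [-0.7  0.4  1.6] tcp [-1.4 -0.1 42.6] w 13.8
0.026 F [-0.8 -1.   1. ] tcp [-1.3 -0.1 38.8] w 13.8
0.03 F [-0.9 -0.1  1.5] tcp [-1.3 -0.1 34.8] w 13.7
0.034 F [0.1 0.1 4.4] tcp [-0.5 -0.  31.3] w 13.9
0.038 F [-0.8  0.3  6.8] tcp [-0.5 -0.  27.4] w 13.9
0.042 F [-0.4  0.9  8.9] tcp [-0.4 -0.  23.4] w 13.8
0.045 F [-0.6  1.8 11. ] tcp [-0.4 -0.  20.6] w 13.9
0.047 F [-1.7  1.7 12. ] tcp [-0.4 -0.  18.7] w 13.7
0.0485 F [-1.1  0.2 11.9] tcp [-0.3  0.  17.3] w 13.9
24.6 [ 17.20219015  10.20644685 -43.73070106  35.64992552  -7.72528016
  46.80041212]
```

Lugs are through the slots, and the axial force follows the spring (about 12 N at 48 mm). Now the quarter turn, with joint 6 turning about the tool axis.

```bash
python3 - <<'E'
from h import *
S3=np.stack([sx,sy,sz],1); o=SO-.001*sx
robot.servo_line(o+sz*(.065-.0495),speed=.03)
F0=np.array([-.16,.03,-2.06])
q=np.array(robot.ik(o+sz*(.065-.0495),rot(-sz,-sy))); 
for a in(8,16,30,45,60,75,85,92):
    q2=q.copy(); q2[5]-=a; robot.movej(list(q2))
    F=np.array(robot.read_force())@S3-F0; t=(np.array(robot.read_position())-SO)@S3; M=np.array(robot.read_ft_torque())@S3; R=np.array(robot.read_tcp_rot())
    ang=np.degrees(np.arctan2(-R[:,1]@sx,-R[:,1]@sy))
    print(a,round(ang,1),'F',F.round(1),'M',M.round(2),'tcp',(t*1000).round(1),'w',round(robot.read_grip_width()*88,1))
    if np.hypot(F[0],F[1])>20 or F[2]>40 or abs(M[2])>1.2: print('STOP');break
print(robot.read_t())
E
```

```text
8 8.1 F [-1.2  0.3 13.1] M [0.07 2.47 0.04] tcp [-0.2 -0.1 16.4] w 14.1
16 16.1 F [-0.7  1.1 13.5] M [ 0.    2.31 -0.03] tcp [-0.1 -0.1 16.4] w 13.7
30 30.0 F [-1.3 -0.8 11.2] M [-0.07  2.3  -0.03] tcp [-0.1 -0.1 16.5] w 14.0
45 45.0 F [-1.   0.8 12. ] M [-0.04  2.22  0.01] tcp [-0.  -0.1 16.5] w 13.6
60 60.0 F [-0.2 -0.1 12.6] M [-0.01  2.28  0.01] tcp [-0.  -0.1 16.5] w 13.7
75 75.0 F [-0.5  0.3 12.4] M [ 0.    2.31 -0.04] tcp [-0.1 -0.1 16.5] w 14.1
85 85.1 F [-1.  -0.8 12.2] M [ 0.    2.19 -0.07] tcp [-0.1 -0.1 16.5] w 14.0
92 92.1 F [ 0.  -0.3 12.6] M [ 0.05  2.2  -0.07] tcp [-0.  -0.1 16.5] w 13.9
27.325
```

```bash
python3 - <<'E'
from h import *
S3=np.stack([sx,sy,sz],1); o=SO-.001*sx; F0=np.array([-.16,.03,-2.06])
for D in(.047,.0445,.0425,.0415):
    robot.servo_line(o+sz*(.065-D),speed=.02)
    F=np.array(robot.read_force())@S3-F0; t=(np.array(robot.read_position())-SO)@S3; print(D,F.round(1),(t*1000).round(1))
robot.move_gripper(.5); robot.dwell(.2); print('rel F',(np.array(robot.read_force())@S3).round(1))
robot.servo_line(o+sz*.16,speed=.15); print(robot.read_t())
robot.goto([.45,-.15,.35],down(121)); robot.dwell(.3); print(robot.read_t())
p,d=grab('side'); q,_=grab('top'); save('end',np.hstack([p[80:280,150:350],q[80:280,200:400]]),2)
from m2 import load,big,rep
for cam in('side','top'):
    p,d,W,h=load(cam); Q=(W-SO)@S3; H,S,V=h[...,0],h[...,1],h[...,2]
    b=big((d>0)&(np.linalg.norm(Q[...,:2],axis=-1)<.05)&(Q[...,2]>0)&(Q[...,2]<.08)&(H>100)&(H<130)&(S>90)); P=Q[b]
    top=Q[b&(Q[...,2]>.045)]; print(cam,len(P),'max h',np.percentile(P[:,2],97).round(4),'expected .054'); rep('wing (socket frame)',b&(Q[...,2]>.045),Q)
    fl=P[(P[:,2]<.03)&(np.hypot(P[:,0],P[:,1])<.032)]; print(' flange top h',np.median(fl[:,2]).round(4) if len(fl) else None,'exp .019')
    P=W[big((d>0)&(abs(W[...,0]-.46)<.08)&(abs(W[...,1]-.335)<.12)&(W[...,2]>.012)&(W[...,2]<.06)&((H<33)&(S>130)|(V>140)&(S<60)))]
    print(' bin brush',len(P),P.min(0).round(3),P.max(0).round(3))
    X,Y,Z=np.moveaxis(W,-1,0)
    for n,x,y,zz in(('spent',.4639,-.2616,.09),('mug',.7225,-.244,.085),('bottle top',.6755,.233,.16)):
        m=(d>0)&(np.hypot(X-x,Y-y)<.06)&(Z>zz)&(Z<zz+.03); print(' ',n,W[m].mean(0).round(3) if m.any() else None)
E
```

```text
0.047 [-0.  -1.3 10.5] [-0. -0. 19.]
0.0445 [ 0.4 -0.5  9.6] [-0.  -0.  21.4]
0.0425 [ 0.2 -1.1  9.8] [-0.  -0.  23.3]
0.0415 [ 0.4 -1.8  8.3] [-0.1  0.  24.1]
rel F [-0.4 -0.6 -1.1]
30.3583
31.575
side 359 max h 0.0565 expected .054
wing (socket frame) 78 med [-0.001   0.0034  0.0543] mean [-0.0006  0.0027  0.0543] rect [-0.0005  0.0006] [0.0603 0.0132] 87.9 line 87.2
 flange top h 0.0204 exp .019
 bin brush 605 [0.437 0.234 0.012] [0.463 0.432 0.041]
  spent [ 0.461 -0.257  0.098]
  mug [ 0.718 -0.242  0.094]
  bottle top [0.672 0.237 0.172]
top 396 max h 0.0552 expected .054
wing (socket frame) 101 med [ 0.0022 -0.0013  0.0526] mean [ 0.0016 -0.001   0.0524] rect [ 0.0004 -0.0006] [0.0537 0.0157] 88.4 line 86.9
 flange top h 0.0183 exp .019
 bin brush 164 [0.444 0.285 0.012] [0.462 0.376 0.025]
  spent None
  mug [ 0.723 -0.244  0.095]
  bottle top [0.675 0.233 0.173]
```

View pics/end.png

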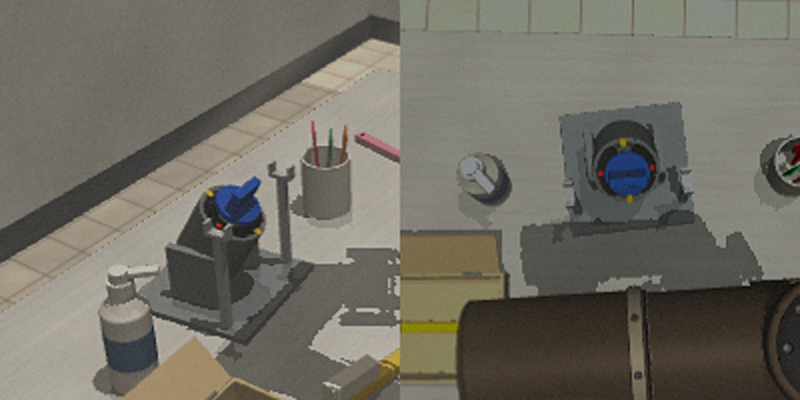

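The wing lies along the red lock marks (about 3° off), the flange height fits a depth of about 40–42 mm, and the gripper is clear. Handing in.

```bash
python3 -c "
from rig import robot
robot.job_done(); print(robot.read_t())"
```

```text
the job is handed in; nothing more can be done
the job is handed in; nothing more can be done
```

I moved the smaller yellow brush (197 mm, from the rests) into the bin. I then fitted the fresh blue cartridge in the housing: pushed in, turned 92° clockwise, let back against the spring and released. The job was handed in shortly after 31.6 s on the robot's clock; it gives no verdict.

**Last checks, all passed**
- **Brush:** it lies flat inside the bin walls, and its highest point is at 41 mm, below the 50 mm rim.
- **Cartridge:** the wing is within about 3° of the socket's y axis. The underside is about 40–42 mm deep by both cameras, which fits the locked depth.
- **Mug and bottle:** both are unmoved within about 1 mm, and the gripper was clear of everything.

**Gaps and disagreements**
- **Spent cartridge:** in the final pictures only the side camera could see it, because the arm blocked the top view. The side view showed it in place.
- **Cameras:** they differed by about 2 mm on the socket and the cartridge, which is within the calibration. I shifted the insertion by 1 mm for this.
- **Spring force:** at release, the wrist still read about 8 N upward from the spring. I took this as the last 1 mm or so of spring-back, and the pictures after release show the cartridge at locked height.

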